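# Fit the keyed star wheel on the drive spindle

## Robot

A 7-joint arm with a two-finger parallel gripper is mounted at the origin on a cart in front of the work surface, level with it; the furniture and walls round the work are solid. World frame = base frame: x ahead of the robot, y to its left, z up, the work surface at z = 0. Lengths are in mm, angles in rad, forces in N, time in s.
With the tool pointing down it reaches from about 400 to 875 mm from the base axis. Payload 4.4 kg.
Tool frame: the origin (TCP) lies on the centre line of the jaws, within the pads' length; the fingertips stand 25 mm ahead of it and the grasp point (between the pads) lies 6 mm ahead of it (ctrl.finger_overhang is the distance from the TCP to the fingertips, in mm); z points along the fingers, y is the line along which they close (so a half turn about z gives the same grasp; the last joint's range is limited). The gripper opens to 85 mm and grips with 20 to 120 N. Pads are 22 mm wide; open, the fingers measure 114 mm over their backs; the gripper's body (76 mm by 85 mm) begins 54 mm behind the grasp point. The pads swing forward as they close: fully open they stand 13 mm farther back than shut.
Start: joints at [-1.341, 0.628, 0.038, 1.517, -0.027, 0.996, -0.02], TCP at [189.455, 621.791, 256.313] pointing down, gripper open.
Joint ranges: [-3.06, 3.06], [-0.37, 2.12], [-1.25, 1.32], [0.18, 2.47], [-1.1, 4.24], [0.23, 1.98], [-2.94, 2.94]. Speed limits (rad/s): [2.57, 2.57, 3.14, 3.14, 3.14, 3.14, 3.14].

## Interface

Orientations are given as [roll, pitch, yaw] about the fixed x, y, z axes, in that order (R = Rz(yaw) Ry(pitch) Rx(roll)).
In Python, from cell import ctrl gives the robot as it stands. The module is installed in compiled form; this text tells all that it offers.
- The arm moves only by the tool play_rows, never from a script. Its argument "targets" is a list of rows, each a list of 5 numbers: the closure, from 0 (fully open) to 1 (shut), then the shift along the tool's x, y, z in cm, then the turn about the tool's z in degrees. In form: [[gripper, dx, dy, dz, spin], ...]. A call has 1 to 10 rows; each row is the pose to reach, as a shift and turn from the pose commanded when the call began, along the tool's axes at that moment; what a row does not reach only later rows make up. A row lasts 1/10 s, in which the tool goes at most 50 mm and 8.59 degrees, less where a joint would pass 70% of its speed; a pose out of reach is approached as far as the arm can. A call with a gripper value outside its range is refused whole. The fingers move at their own pace and stop on an object; the grip force is fixed at half the most. Time passes only in rows, so rows that repeat a pose let the fingers close. It gives the time, the measured TCP pose, the force, the opening and the grip force at its end, in the units of the state.
- ctrl.read_state(): the state, without advancing time (a new reading comes with each control period).
- ctrl.get_image(name): name is "scene" or "side" or "wrist"; returns (picture, depth): 420x560x3 uint8, red, green, blue; 420x560 float32, mm along the optical axis (not along the pixel's ray), 0 where there is no reading.
- ctrl.calibration(name): a dict with "vfov" (degrees; the focal length in pixels is half the picture's height over the tangent of half this angle, whatever the lens; pixels are square), "cx", "cy" (the principal point, pixels), "extrinsics" (4x4, takes a point from camera to world coordinates); the wrist camera has in their place "mount" (4x4, takes a point from camera to tool coordinates, whose origin is the TCP and whose axes are the flange's). Camera axes: x right, y down, z forward; pixel columns grow to the right and rows downward; lengths in mm; the calibration is good to about 2 mm. The wrist camera is an equidistant fisheye: a pixel r from the principal point sees the ray r / f radians off the axis. A picture is of the moment at which its call begins: read the wrist's pose just before it. calibration takes no time and is no camera call.
- ctrl.finish_job(): hands the job in; it is judged then, once.
Trained networks look in the newest picture that a camera, given by its name, has taken for a name from the list of things; names that differ only in an ending like _2 or _b are one class to them, and where a whole thing is asked for, a point or a joint stands for the part that bears it (a point fixed in the world has none). Each returns a list of dicts, best first, with "confidence" (0 to 1); they miss things now and then, are a little off and sometimes report something else, mostly with a low value. They report only what shows in the picture. A call takes as long as a camera call.
- ctrl.search_frame(camera, name): "bbox" ([left, top, right, bottom] in pixels, round what is visible of it).
- ctrl.trace(camera, name): "pixels" (420x560 bool, what is visible of it) and "bbox" ([left, top, right, bottom] in pixels, round what is visible of it).
The state is a dict: "clock": time; "qpos": joint angles; "qd": joint speeds; "tau": joint torques, N m; "eef_pos": TCP position; "tool_rot": TCP orientation; "force": force on the tool from outside, world axes, zero at the start; "torque": the same for the moment, N m; "width": finger opening in mm; "gripper_force": force on a finger pad.
Only numpy, scipy, OpenCV 4.12 (cv2) and the standard library are available. Lean on these libraries where they do the work, as an engineer would, in place of code of your own. Each camera call takes 0.05 s, during which the arm holds its last target. There are 200 camera calls.

## Task

Fit the loose star wheel onto the spindle of the drive unit: set its hub over the spindle and, keeping a light downward pressure, turn it until the two tabs inside the hub drop into the keyways, then press it fully home and let go of it. Be gentle, never pressing or wrenching the wheel against the unit with more than about 30 N, and leave the other things on the bench where they are.

Things in the scene. Friction and masses are not known exactly. Their poses are not given: they have to be found in the camera images.
- wheel_center (a point): Centre of the loose star wheel, on its axis, 20 mm above its underside; z is the axis (up), x, y turn with it. 0.14 kg, 40 mm tall: a grey disc of eight arms, 90 mm across and 8 mm thick, round a bright metal hub. From 19 to 40 mm above the underside the hub has two parallel flats, 34 mm apart, 26 mm long, facing the wheel's +y and -y: grip across these.
- wheel_tabs (a point): Point on the wheel's axis 7 mm above its underside, level with the tabs' lower faces. The hub is open below: a skirt of 31 mm bore, 14 mm deep, then a 17.6 mm bore through to the top. Inside the skirt two opposite tabs on the wheel's +x and -x sides, 6 mm wide and 7 mm tall (7 to 14 mm above the underside), reach inward to 9 mm from the axis.
- drive_unit: Fixed drive unit on levelling feet: a white square housing, 104x104 mm, deck 36 mm above its origin; origin on its axis at foot level, 0 to 10 mm above the bench; z up, -x the front with a dark display. An upright steel spindle in the middle: a shaft 28 mm across up to a flat shoulder, then a slimmer pilot. The spindle is locked against turning: if the wheel is wrenched on after the tabs drop, the force climbs fast.
- spindle_tip (a point): Top of the pilot, on the spindle's axis, 78 mm above the unit's origin, axes as the unit's. The pilot is 16 mm across, with a conical tip 4.5 mm tall (8 mm across at the very top), and rises 22 mm from the shoulder.
- spindle_shoulder (a point): Centre of the flat shoulder, 56 mm above the unit's origin. Two opposite keyways, 8.4 mm wide, 8 mm deep, are cut down from it on either side of the pilot. Their line lies up to 0.85 rad (49 degrees) to either side of the unit's x axis, anew each time and not given. With the tabs lying on the shoulder wheel_center is 13 mm above this point; fully home (skirt roof on shoulder) 6 mm.
- collar_home (a point): On the axis, 42 mm above the unit's origin: where the top of the steel spacer collar (41 mm across, round the shaft) ends when the wheel is home. It starts 9 mm higher, slides with 5 N friction, no spring. The hub's skirt meets it 2 mm before the tabs meet the shoulder, so weight alone seats nothing: about 4 N beyond the wheel's weight pushes it down, while turning and when seating.
- vial_a_mid (a point): Bystander, to be left alone: small screw vial, 12 mm across, 33 mm tall; the point is at its centre, half-way up.
- vial_b_mid (a point): Bystander, to be left alone: small screw vial, 12 mm across, 33 mm tall; the point is at its centre, half-way up.
- filter_mid (a point): Bystander, to be left alone: flat round syringe filter, 27 mm across, 19 mm tall; the point is at its centre, half-way up.
- bottle_mid (a point): Bystander, to be left alone: amber reagent bottle, 47 mm across, 80 mm tall; the point is at its centre, half-way up.
- roll_mid (a point): Bystander, to be left alone: standing roll of lab tissue, 66 mm across, 123 mm tall; the point is at its centre, half-way up.
- forceps_mid (a point): Bystander, to be left alone: steel forceps lying flat, 13x128x10 mm, long side along its y; the point is at its centre, half-way up.
- fitting_box_mid (a point): Bystander, to be left alone: small clear-lidded box, 52x67x20 mm; the point is at its centre, half-way up.
- marker_mid (a point): Bystander, to be left alone: marker pen lying flat, 16x136x17 mm, long side along its y; the point is at its centre, half-way up.

How it is judged:
By the outcome, as a careful person would: the job done as asked, in the order asked, and still so for the second after the job is handed in, with the robot touching nothing.
It also fails if it takes over 72 s, if anything falls off the work surface, if the arm or the gripper's body presses on something with over 40 N, if the wrist force passes 120 N, or if a joint passes its speed limit or range.

## Working session

There is one attempt and no reset: what is moved stays moved. The work goes in short steps, Python scripts to look and compute and a tool call to move; the robot and the scene stay as the last step left them, time stands still between calls to the robot, and variables do not carry over. Pictures are saved under pics/ and viewed, at most 10 in all, crops included, and the job is handed in when it is done.

Besides the shell and the picture viewer there is one more tool, called after "Emit:" as a command line: name --pt "numbers of a row" for each row, then --argument value for the rest. play_rows: Moves the arm, as the interface text tells. Its arguments: {"type":"object","properties":{"targets":{"type":"array"}},"required":["targets"]}

```bash
mkdir -p pics; cat > h.py <<'E'
import numpy as np, cv2
from scipy.spatial.transform import Rotation as R
from cell import ctrl
def pts(name,depth,us,vs,st=None):
    c=ctrl.calibration(name); f=210/np.tan(np.radians(c["vfov"])/2)
    x=(us-c["cx"])/f; y=(vs-c["cy"])/f; d=depth[vs.astype(int),us.astype(int)] if np.ndim(depth)==2 else depth
    if name=="wrist":
        r=np.hypot(x,y)+1e-9; k=np.tan(r)/r; x=x*k;y=y*k
        T=np.eye(4);T[:3,:3]=R.from_euler("xyz",st["tool_rot"]).as_matrix();T[:3,3]=st["eef_pos"]
        E=T@np.array(c["mount"])
    else: E=np.array(c["extrinsics"])
    P=np.stack([x*d,y*d,d,np.ones_like(d)],-1)
    return (P@E.T)[...,:3]
def shot(name,fn):
    st=ctrl.read_state(); im,d=ctrl.get_image(name)
    cv2.imwrite("pics/"+fn,im[:,:,::-1]); return st,im,d
E
python3 - <<'E'
from h import *
for cam in ["scene","side","wrist"]:
    st,im,d=shot(cam,cam+"0.png")
    for n in ["wheel_center","drive_unit","spindle_tip"]+(["bottle_mid","roll_mid","vial_a_mid","filter_mid","forceps_mid","marker_mid","fitting_box_mid"] if cam=="scene" else []):
        for r in ctrl.trace(cam,n)[:2]:
            if r["confidence"]<.3: continue
            v,u=np.nonzero(r["pixels"]&(d>0))
            if len(v)<5: continue
            P=pts(cam,d,u.astype(float),v.astype(float),st)
            print(cam,n,round(r["confidence"],2),np.round(r["bbox"]),np.round(np.percentile(P,[2,50,98],axis=0)).tolist())
print(st)
a=[cv2.imread(f"pics/{c}0.png") for c in("scene","side")]
cv2.imwrite("pics/m.png",cv2.resize(np.vstack(a),(448*1,672))[:600] if 0 else cv2.resize(np.hstack(a),(800,300)))
E
```

```text
scene wheel_center 0.95 [206. 176. 232. 197.] [[421.0, 115.0, -3.0], [451.0, 144.0, 8.0], [491.0, 193.0, 40.0]]
scene wheel_center 0.72 [276. 243. 325. 290.] [[422.0, -326.0, 6.0], [472.0, -284.0, 37.0], [531.0, -217.0, 71.0]]
scene drive_unit 0.73 [270. 240. 322. 286.] [[423.0, -326.0, 5.0], [472.0, -285.0, 37.0], [529.0, -219.0, 72.0]]
scene spindle_tip 0.79 [274. 242. 324. 290.] [[423.0, -326.0, 11.0], [471.0, -285.0, 37.0], [527.0, -221.0, 70.0]]
scene bottle_mid 0.64 [248. 142. 264. 168.] [[606.0, 207.0, 3.0], [623.0, 218.0, 41.0], [647.0, 238.0, 78.0]]
scene roll_mid 0.69 [270. 135. 292. 172.] [[641.0, 103.0, 24.0], [662.0, 118.0, 93.0], [696.0, 159.0, 122.0]]
scene vial_a_mid 0.52 [232. 218. 240. 228.] [[425.0, -56.0, -4.0], [429.0, -50.0, 14.0], [448.0, -17.0, 31.0]]
scene filter_mid 0.61 [247. 224. 255. 228.] [[456.0, -79.0, 5.0], [466.0, -70.0, 11.0], [479.0, -58.0, 17.0]]
scene forceps_mid 0.65 [287. 328. 345. 349.] [[370.0, -515.0, -130.0], [409.0, -463.0, 4.0], [440.0, -335.0, 10.0]]
scene marker_mid 0.47 [361. 304. 386. 335.] [[525.0, -534.0, -1.0], [537.0, -496.0, 14.0
[... 688 characters left out ...]
0, 201.0, 9.0]]
{'clock': 0.75, 'qpos': array([-1.3407755 ,  0.6283425 ,  0.03852035,  1.51741733, -0.02698421,
        0.99629818, -0.01999443]), 'qd': array([ 0.00235355,  0.00018662, -0.00067412, -0.00044263, -0.00118643,
        0.00046562,  0.00037676]), 'tau': array([ 2.64317505e-04, -5.63165760e+01,  1.22566625e+00, -1.93756270e+01,
        1.10252140e-02,  1.54984173e-03,  3.61003140e-05]), 'eef_pos': array([189.48445562, 621.77831695, 256.34553601]), 'tool_rot': array([ 3.14153953e+00, -1.45647541e-05,  2.84574412e+00]), 'force': array([-1.04793081, -0.11343008, -0.18368329]), 'torque': array([ 0.00972735, -0.00680879,  0.03706243]), 'gripper_force': 0.0, 'width': 85.24840380083651}
```

View pics/scene0.png

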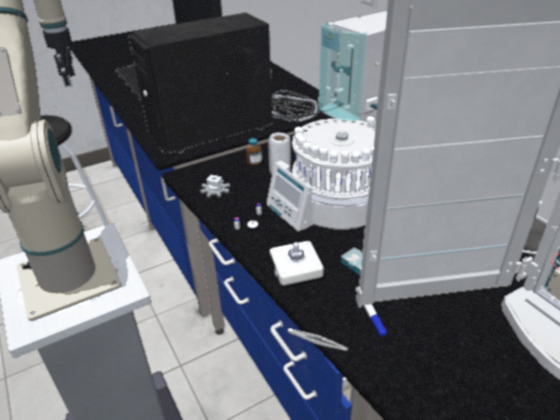

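View pics/wrist0.png

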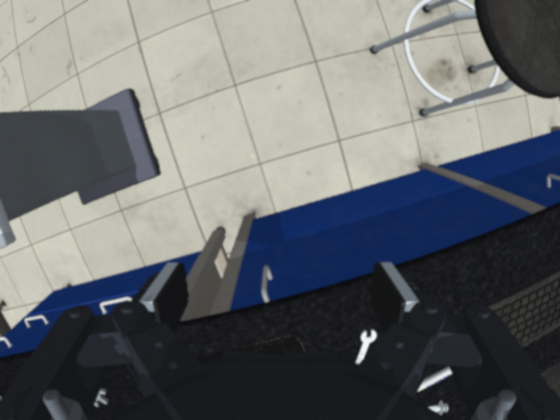

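The scene picture shows the loose wheel at (214,186) and the drive unit at (297,262), with vials and the filter between them at (237,222), (258,209) and (252,224). The first wheel detection and the unit detection match these. I'll check obstacles on the path and the hub centre next.

```bash
python3 - <<'E'
from h import *
H=np.zeros((26,18))  # y from 700 to -600 by 50 ; x 200..1100 by 50
for cam in ["scene","side"]:
    st,im,d=shot(cam,cam+"1.png")
    v,u=np.nonzero(d>0); P=pts(cam,d,u.astype(float),v.astype(float))
    for x,y,z in P[P[:,2]>25]:
        i=int((700-y)//50);j=int((x-200)//50)
        if 0<=i<26 and 0<=j<18: H[i,j]=max(H[i,j],z)
    for lo,hi,c,zz in [(28,45,(452,150),0),(60,90,(474,-272),0)]:
        Q=P[(np.hypot(P[:,0]-c[0],P[:,1]-c[1])<55)&(P[:,2]>lo)&(P[:,2]<hi)]
        print(cam,c,len(Q),np.round(np.percentile(Q,[5,50,95],axis=0)).tolist())
print("x",list(range(225,1100,50)))
for i in range(26): print(675-50*i,H[i].astype(int).tolist())
E
```

```text
scene (452, 150) 87 [[440.0, 136.0, 29.0], [455.0, 148.0, 36.0], [472.0, 168.0, 40.0]]
scene (474, -272) 61 [[475.0, -276.0, 61.0], [479.0, -271.0, 72.0], [487.0, -263.0, 80.0]]
side (452, 150) 96 [[440.0, 138.0, 29.0], [455.0, 153.0, 38.0], [472.0, 171.0, 43.0]]
side (474, -272) 64 [[472.0, -279.0, 60.0], [479.0, -271.0, 73.0], [487.0, -263.0, 81.0]]
x [225, 275, 325, 375, 425, 475, 525, 575, 625, 675, 725, 775, 825, 875, 925, 975, 1025, 1075]
675 [336, 0, 0, 0, 0, 0, 0, 0, 0, 0, 0, 0, 0, 0, 0, 0, 0, 0]
625 [482, 0, 0, 0, 0, 0, 0, 0, 0, 0, 0, 0, 0, 0, 43, 0, 0, 0]
575 [487, 0, 0, 369, 374, 374, 374, 373, 374, 374, 374, 374, 370, 59, 47, 48, 0, 0]
525 [0, 0, 0, 369, 375, 374, 375, 374, 374, 373, 374, 374, 370, 53, 37, 41, 35, 0]
475 [0, 0, 0, 369, 373, 375, 374, 375, 374, 374, 376, 374, 370, 48, 0, 29, 39, 0]
425 [0, 0, 0, 368, 374, 374, 374, 374, 374, 374, 374, 374, 371, 44, 0, 37, 42, 0]
375 [0, 0, 0, 0, 0, 0, 0, 0, 0, 0, 0, 0, 49, 50, 43, 37, 0, 0]
325 [0, 0, 0, 0, 0, 0, 0, 0, 0, 0, 0, 0, 0, 0, 0, 0, 0, 0]
275 [0, 0, 0, 0, 0, 0, 0, 0, 0, 0, 0, 0, 0, 0, 0, 0, 0, 0]
225 [0, 0, 0, 0,
[... 443 characters left out ...]
, 472, 462, 461, 0, 0, 0, 0]
-125 [0, 0, 0, 0, 0, 0, 0, 132, 231, 201, 219, 200, 277, 0, 0, 0, 0, 0]
-175 [0, 0, 0, 0, 0, 0, 0, 109, 230, 227, 226, 222, 0, 0, 0, 0, 0, 0]
-225 [0, 0, 0, 0, 42, 52, 42, 0, 0, 224, 225, 0, 0, 0, 0, 0, 0, 0]
-275 [0, 0, 0, 0, 42, 82, 52, 0, 0, 0, 0, 0, 0, 0, 0, 0, 0, 0]
-325 [0, 0, 0, 0, 42, 41, 43, 0, 0, 0, 0, 0, 0, 0, 0, 0, 0, 68]
-375 [0, 0, 0, 0, 0, 0, 0, 0, 0, 0, 0, 0, 0, 0, 0, 0, 0, 71]
-425 [0, 0, 0, 0, 0, 0, 653, 0, 0, 0, 0, 0, 0, 0, 0, 0, 0, 68]
-475 [0, 0, 0, 0, 0, 0, 654, 652, 652, 647, 647, 646, 0, 0, 0, 0, 0, 0]
-525 [0, 0, 0, 0, 0, 0, 0, 606, 652, 652, 652, 651, 646, 0, 423, 0, 0, 0]
-575 [0, 0, 0, 0, 0, 0, 0, 0, 0, 0, 651, 652, 646, 0, 0, 0, 0, 0]
```

Emit:
play_rows --pt "0 -10 -24.3 0 0" --pt "0 -10 -24.3 0 0" --pt "0 -10 -24.3 0 0" --pt "0 -10 -24.3 0 0" --pt "0 -10 -24.3 0 0" --pt "0 -10 -24.3 0 0" --pt "0 -10 -24.3 0 0"

```text
clock: 1.75
eef_pos: [214.7, 358.4, 256.8]
tool_rot: [-3.142, 0.0, 2.843]
force: [0.1, 0.8, 0.1]
width: 85.6
gripper_force: 0.0
```

Emit:
play_rows --pt "0 -29 -12.9 4 0" --pt "0 -29 -12.9 4 0" --pt "0 -29 -12.9 4 0" --pt "0 -29 -12.9 4 0" --pt "0 -29 -12.9 4 0" --pt "0 -29 -12.9 4 0" --pt "0 -29 -12.9 4 0" --pt "0 -29 -12.9 4 0"

```text
clock: 2.55
eef_pos: [458.0, 151.1, 215.8]
tool_rot: [3.141, 0.003, 2.841]
force: [-0.5, -0.1, 0.6]
width: 85.2
gripper_force: 0.0
```

```bash
python3 - <<'E'
from h import *
st,im,d=shot("wrist","w2.png"); np.save("d2.npy",d)
print(st["clock"],st["eef_pos"],st["tool_rot"],st["qpos"])
v,u=np.nonzero(d>0);P=pts("wrist",d,u.astype(float),v.astype(float),st)
near=np.hypot(P[:,0]-455,P[:,1]-150)<60
for lo,hi in [(4,12),(33,46)]:
    m=near&(P[:,2]>lo)&(P[:,2]<hi);Q=P[m]; 
    if len(Q)<10: print(len(Q));continue
    print(lo,len(Q),np.percentile(Q,[2,50,98],axis=0).round(1).tolist())
    print(cv2.minAreaRect(Q[:,:2].astype(np.float32)), cv2.minEnclosingCircle(Q[:,:2].astype(np.float32)))
    print("px",u[m].min(),u[m].max(),v[m].min(),v[m].max())
print(np.array(ctrl.calibration("wrist")["mount"]).round(2))
E
```

```text
2.55 [457.96259773 151.14340895 215.79069564] [3.14098486e+00 2.58224303e-03 2.84116043e+00] [-0.44267675  0.4510294   0.09085589  2.02240963 -0.06208038  0.6682976
  0.9581565 ]
4 2148 [[416.3, 118.4, 6.0], [449.1, 159.4, 8.0], [492.8, 194.6, 9.7]]
((455.3489990234375, 156.15838623046875), (82.87702941894531, 83.06216430664062), 60.08078384399414) ((455.5520324707031, 156.0986785888672), 44.80482864379883)
px 242 327 143 226
33 795 [[437.3, 138.0, 34.3], [454.5, 156.0, 39.7], [471.9, 173.9, 41.3]]
((455.05523681640625, 155.81698608398438), (29.734477996826172, 34.36354446411133), 36.96471405029297) ((454.9765319824219, 155.96035766601562), 20.632633209228516)
px 263 305 170 214
[[   0.     -0.96   -0.28   70.53]
 [   1.      0.     -0.     -1.01]
 [   0.     -0.28    0.96 -117.75]
 [   0.      0.      0.      1.  ]]
```

View pics/w2.png

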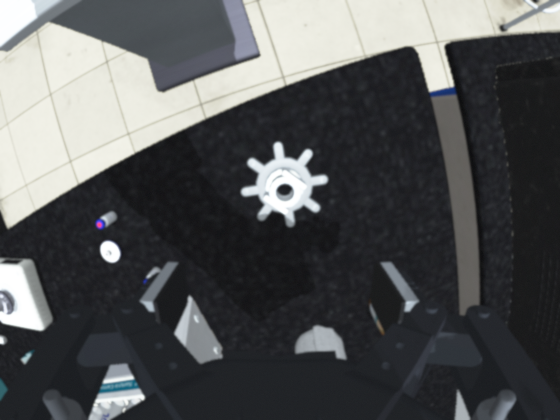

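The wheel shows upright at pixel (285,187), centre (455,156). I'll pin down the direction of the flats.

```bash
python3 - <<'E'
from h import *
st=ctrl.read_state(); d=np.load("d2.npy"); im=cv2.imread("pics/w2.png")
v,u=np.nonzero(d>0);P=pts("wrist",d,u.astype(float),v.astype(float),st)
c=np.array([455.1,155.9]);r=np.hypot(P[:,0]-c[0],P[:,1]-c[1]);a=np.arctan2(P[:,1]-c[1],P[:,0]-c[0])
m=(P[:,2]>37)&(r<30)&(P[:,2]<45)
Q=P[m][:,:2]-c
for t in range(0,180,10):
    p=Q@[np.cos(np.radians(t)),np.sin(np.radians(t))]; print(t,np.percentile(p,[1,99]).round(1),end=" | ")
m=(P[:,2]>4)&(P[:,2]<13)&(r>33)&(r<47)
print("\narm phase deg",np.degrees(np.angle(np.exp(8j*a[m]).mean()))/8, abs(np.exp(8j*a[m]).mean()))
cv2.imwrite("pics/w2c.png",cv2.resize(im[135:235,230:340],None,fx=5,fy=5,interpolation=cv2.INTER_CUBIC))
E
```

```text
0 [-20.7  15.5] | 10 [-19.3  14.5] | 20 [-17.2  13.4] | 30 [-15.4  12.6] | 40 [-14.6  12.8] | 50 [-14.7  14.2] | 60 [-16.   16.5] | 70 [-16.5  18.2] | 80 [-16.9  19.7] | 90 [-17.   20.8] | 100 [-16.2  21.1] | 110 [-15.5  20.8] | 120 [-14.3  20.1] | 130 [-13.9  20.1] | 140 [-14.6  21.1] | 150 [-15.4  21.8] | 160 [-15.7  22.1] | 170 [-15.8  21.7] | 
arm phase deg -7.8692636866168035 0.7440437092518467
```

View pics/w2c.png

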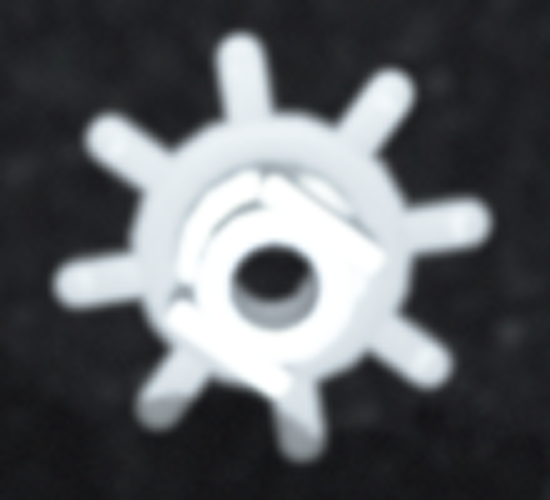

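The flats face up-right and down-left in the crop, so the wheel's x axis lies at 37.1° in world axes, and the arm phase agrees. I'll turn the tool to yaw 37.1°.

Emit:
play_rows --pt "0 0 0 8 85" --pt "0 0 0 8 85" --pt "0 0 0 8 85" --pt "0 0 0 8 85" --pt "0 0 0 8 85" --pt "0 0 0 8 85" --pt "0 0 0 8 85" --pt "0 0 0 8 85" --pt "0 0 0 8 85" --pt "0 0 0 8 85"

```text
clock: 3.6
eef_pos: [453.6, 155.5, 136.3]
tool_rot: [-3.141, -0.002, 1.361]
force: [0.1, 0.5, -0.4]
width: 85.3
gripper_force: 0.0
```

Emit:
play_rows --pt "0 0 0 0 40.7" --pt "0 0 0 0 40.7" --pt "0 0 0 0 40.7" --pt "0 0 0 0 40.7" --pt "0 0 0 0 40.7" --pt "0 0 0 0 40.7"

```text
clock: 4.2
eef_pos: [453.5, 155.1, 136.0]
tool_rot: [-3.141, -0.0, 0.656]
force: [0.1, -0.4, 0.8]
width: 85.3
gripper_force: 0.0
```

```bash
python3 - <<'E'
from h import *
st,im,d=shot("wrist","w3.png")
print(st["clock"],st["eef_pos"],np.degrees(st["tool_rot"]),st["qpos"],ctrl.finger_overhang)
v,u=np.nonzero(d>0);P=pts("wrist",d,u.astype(float),v.astype(float),st)
near=np.hypot(P[:,0]-455,P[:,1]-156)<50
m=near&(P[:,2]>4)&(P[:,2]<12);Q=P[m]
print(len(Q),cv2.minEnclosingCircle(Q[:,:2].astype(np.float32)))
c=np.array(cv2.minEnclosingCircle(Q[:,:2].astype(np.float32))[0]);q=Q[:,:2]-c;r=np.hypot(*q.T);a=np.arctan2(q[:,1],q[:,0])[(r>33)]
print(np.degrees(np.angle(np.exp(8j*a).mean()))/8,np.median(Q[:,2]))
Q=P[near&(P[:,2]>33)&(P[:,2]<46)];print(len(Q),cv2.minAreaRect(Q[:,:2].astype(np.float32)),np.percentile(Q[:,2],[50,98]))
M=R.from_euler("xyz",st["tool_rot"]).as_matrix(); print("to go tool mm",M.T@(np.array([*c,36])-st["eef_pos"]))
E
```

```text
4.2 [453.47012988 155.1093038  135.97140399] [-1.79952607e+02 -6.98616561e-03  3.75929495e+01] [-0.82239762  0.6845704   0.66491865  2.10745347 -0.75985678  0.60345882
 -0.52728042] 25.0
3477 ((455.48858642578125, 155.8407440185547), 44.859493255615234)
-7.917208958783408 8.122595450904385
1438 ((455.5917663574219, 156.24171447753906), (29.797718048095703, 33.75958251953125), 36.568180084228516) [39.91503697 41.38617115]
to go tool mm [ 2.03337746  0.73447937 99.97107934]
```

Emit:
play_rows --pt "0 0.2 0.1 4 0.5" --pt "0 0.2 0.1 7 0.5" --pt "0 0.2 0.1 8.5 0.5" --pt "0 0.2 0.1 9.5 0.5" --pt "0 0.2 0.1 10 0.5" --pt "0 0.2 0.1 10 0.5"

```text
clock: 4.85
eef_pos: [456.3, 153.0, 36.2]
tool_rot: [-3.141, -0.0, 0.644]
force: [-0.0, 1.0, 0.3]
width: 85.3
gripper_force: 0.0
```

Emit:
play_rows --pt "0.3 0 0 0 0" --pt "0.6 0 0 0 0" --pt "0.8 0 0 0 0" --pt "1 0 0 0 0" --pt "1 0 0 0 0" --pt "1 0 0 0 0" --pt "1 0 0 0 0" --pt "1 0 0 0 0"

```text
clock: 5.65
eef_pos: [456.2, 153.2, 37.2]
tool_rot: [-3.141, -0.001, 0.644]
force: [-1.6, 0.9, 8.4]
width: 34.2
gripper_force: 59.1
```

Grip at 34.2 mm matches the flats. Lifting and going to a viewpoint beside the unit.

Emit:
play_rows --pt "1 0 0 -2 0" --pt "1 0 0 -6 0" --pt "1 0 0 -11 0" --pt "1 0 0 -12.5 0" --pt "1 0 0 -12.5 0"

```text
clock: 6.15
eef_pos: [457.5, 153.2, 163.4]
tool_rot: [3.14, -0.005, 0.644]
force: [-0.9, -0.2, -1.4]
width: 34.1
gripper_force: 60.9
```

Emit:
play_rows --pt "1 -2.6 3 0 0" --pt "1 -5.9 6.8 0 0" --pt "1 -9.1 10.5 0 0" --pt "1 -12.4 14.3 0 0" --pt "1 -15.7 18.1 0 0" --pt "1 -19 21.9 0 0" --pt "1 -22.3 25.7 0 0" --pt "1 -25.6 29.5 0 0" --pt "1 -28.6 33 0 0" --pt "1 -30.6 35.3 0 0"

```text
clock: 7.15
eef_pos: [421.4, -317.0, 160.0]
tool_rot: [3.142, 0.002, 0.64]
force: [-0.0, 0.2, -1.8]
width: 34.0
gripper_force: 60.9
```

Emit:
play_rows --pt "1 0 0 0 0" --pt "1 0 0 0 0" --pt "1 0 0 0 0" --pt "1 0 0 0 0"

```text
clock: 7.55
eef_pos: [423.3, -311.4, 160.6]
tool_rot: [-3.14, -0.0, 0.645]
force: [-0.4, 0.4, -1.9]
width: 33.8
gripper_force: 60.9
```

```bash
python3 - <<'E'
from h import *
st,im,d=shot("wrist","w4.png"); np.save("d4.npy",d)
import pickle; pickle.dump(st,open("s4.pkl","wb"))
print(st["clock"],st["eef_pos"],st["tool_rot"],st["qpos"],st["force"],st["width"])
v,u=np.nonzero(d>0);P=pts("wrist",d,u.astype(float),v.astype(float),st)
near=np.hypot(P[:,0]-479,P[:,1]+271)<85
for lo,hi,rr in [(30,48,90),(50,68,25),(68,90,20)]:
    m=near&(P[:,2]>lo)&(P[:,2]<hi)&(np.hypot(P[:,0]-479,P[:,1]+271)<rr);Q=P[m]
    if len(Q)<9: print(len(Q));continue
    print(lo,len(Q),np.percentile(Q,[2,50,98],axis=0).round(1).tolist(),cv2.minAreaRect(Q[:,:2].astype(np.float32)),"px",u[m].min(),u[m].max(),v[m].min(),v[m].max())
# held wheel points
M=R.from_euler("xyz",st["tool_rot"]).as_matrix(); L=(P-st["eef_pos"])@M
m=(np.hypot(L[:,0],L[:,1])<60)&(L[:,2]>10)&(L[:,2]<50); Q=L[m]
print("held",len(Q),np.percentile(Q,[2,50,98],axis=0).round(1).tolist())
E
```

```text
7.55 [ 423.34792943 -311.36629127  160.63113024] [-3.13954122e+00 -4.35005558e-04  6.45449657e-01] [ 0.1765438   0.67534571  0.63087222  1.96675138 -0.61179756  0.69905171
  0.26294232] [-0.44473231  0.37654908 -1.91796427] 33.77678295453548
30 15143 [[428.1, -317.9, 33.4], [482.7, -263.5, 38.7], [532.6, -213.4, 40.4]] ((477.96722412109375, -264.8621826171875), (104.8604507446289, 109.40735626220703), 75.20548248291016) px 185 367 26 203
50 2043 [[462.2, -283.9, 50.5], [480.0, -266.1, 54.0], [498.7, -247.8, 59.9]] ((480.14447021484375, -265.6943359375), (39.162620544433594, 40.00412368774414), 64.44599914550781) px 247 305 86 143
68 491 [[473.7, -272.3, 75.9], [480.5, -265.5, 79.2], [487.4, -258.6, 81.7]] ((480.5267028808594, -265.40826416015625), (15.025036811828613, 14.92111587524414), 76.10752868652344) px 263 287 101 126
held 8585 [[-12.1, -38.8, 11.1], [17.4, 0.2, 28.9], [42.0, 39.1, 34.5]]
```

View pics/w4.png

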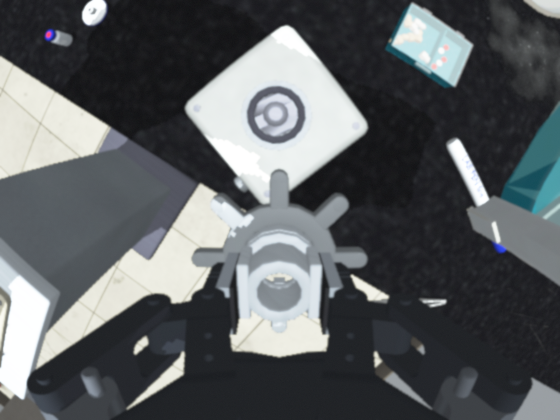

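The held wheel has an arm along tool x, and the spindle shows at (276,114), about (480.5,-265.4) in world axes. I'll enlarge it to see the keyways.

```bash
python3 - <<'E'
from h import *
import pickle; st=pickle.load(open("s4.pkl","rb")); d=np.load("d4.npy"); im=cv2.imread("pics/w4.png")
v,u=np.nonzero(d>0);P=pts("wrist",d,u.astype(float),v.astype(float),st)
c=np.array([480.5,-265.5]);q=P[:,:2]-c;r=np.hypot(*q.T);a=np.degrees(np.arctan2(q[:,1],q[:,0]))
g=cv2.cvtColor(im,cv2.COLOR_BGR2GRAY)
m=(r>9.5)&(r<13)&(P[:,2]<75)
for t in range(-180,180,15):
    k=m&(a>=t)&(a<t+15); print(t,k.sum(),P[k,2].mean().round(1),g[v[k],u[k]].mean().round(),end=" | ")
cv2.imwrite("pics/w4c.png",cv2.resize(im[80:148,240:312],(576,544),interpolation=cv2.INTER_CUBIC))
dd=d[80:148,240:312]; dd=cv2.normalize(np.clip(dd,np.percentile(dd,1),np.percentile(dd,99)),None,0,255,cv2.NORM_MINMAX).astype(np.uint8)
k=m; h=np.cos
# z fit: two-fold phase
print("phase", np.degrees(np.angle(((P[k,2]-P[k,2].mean())*np.exp(2j*np.radians(a[k]))).mean()))/2, "gray phase",np.degrees(np.angle(((g[v[k],u[k]]-g[v[k],u[k]].mean())*np.exp(2j*np.radians(a[k]))).mean()))/2)
E
```

```text
-180 24 58.8 162.0 | -165 23 59.2 190.0 | -150 25 59.0 212.0 | -135 22 59.0 215.0 | -120 22 58.7 212.0 | -105 22 59.0 220.0 | -90 23 58.8 220.0 | -75 23 58.7 219.0 | -60 23 56.6 223.0 | -45 22 50.9 225.0 | -30 22 50.6 227.0 | -15 25 54.3 216.0 | 0 22 58.9 222.0 | 15 24 58.9 225.0 | 30 22 58.9 221.0 | 45 23 58.7 216.0 | 60 23 58.8 211.0 | 75 22 58.9 215.0 | 90 23 59.0 196.0 | 105 23 58.8 162.0 | 120 22 55.3 174.0 | 135 22 50.9 223.0 | 150 21 50.9 223.0 | 165 21 54.1 192.0 | phase 61.13091629060318 gray phase 48.649618694513066
```

View pics/w4c.png

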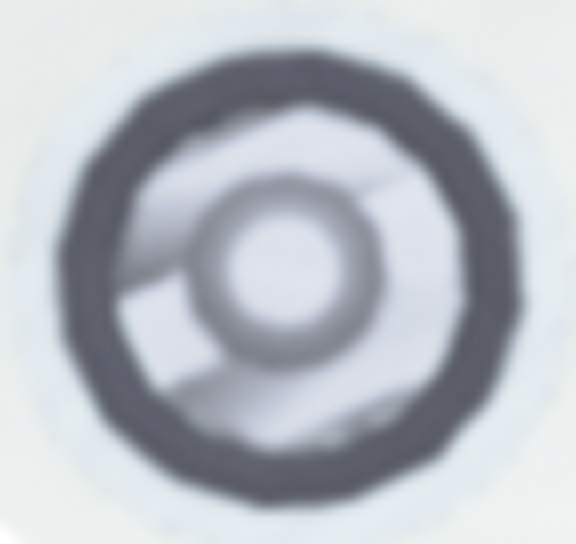

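Depth around the shoulder shows the keyways at about -29°/151°. I'll turn to yaw -11°, about 18° short, beside the spindle, then measure spindle and wheel in one picture.

Emit:
play_rows --pt "1 0.5 -1 0 8" --pt "1 1.2 -2.4 0 16" --pt "1 1.8 -3.7 0 24" --pt "1 2.3 -4.7 0 32" --pt "1 2.6 -5.4 0 40" --pt "1 2.6 -5.4 0 48" --pt "1 2.6 -5.4 0 48" --pt "1 2.6 -5.4 0 48" --pt "1 2.6 -5.4 0 48" --pt "1 2.6 -5.4 0 48"

```text
clock: 8.6
eef_pos: [411.6, -254.6, 161.4]
tool_rot: [-3.141, -0.0, -0.193]
force: [-0.3, -0.3, -1.0]
width: 34.1
gripper_force: 60.9
```

```bash
cat > m.py <<'E'
from h import *
from scipy.optimize import least_squares
st,im,d=shot("wrist","w5.png"); np.save("d5.npy",d)
print(st["clock"],st["eef_pos"],np.degrees(st["tool_rot"]),st["force"],st["width"])
v,u=np.nonzero(d>0);P=pts("wrist",d,u.astype(float),v.astype(float),st)
M=R.from_euler("xyz",st["tool_rot"]).as_matrix(); L=(P-st["eef_pos"])@M
c=np.array([480.5,-265.5])
r=np.hypot(*(P[:,:2]-c).T)
Q=P[(r<16)&(P[:,2]>66)&(P[:,2]<90)]; tip=np.array(cv2.minEnclosingCircle(Q[:,:2].astype(np.float32))[0]); print("pilot",cv2.minEnclosingCircle(Q[:,:2].astype(np.float32)),cv2.minAreaRect(Q[:,:2].astype(np.float32))[0],np.percentile(Q[:,2],98))
q=P[:,:2]-tip;r=np.hypot(*q.T);a=np.arctan2(q[:,1],q[:,0])
k=(r>9.5)&(r<13)&(P[:,2]<75); s=k&(P[:,2]<54)
print("key",np.degrees(np.angle(np.exp(2j*a[s]).mean()))/2,"shoulder",np.percentile(P[k,2],70))
for lo,hi in [(26,32),(27,31)]:
    W=L[(np.hypot(L[:,0],L[:,1])<52)&(L[:,2]>lo)&(L[:,2]<hi)&(L[:,0]>0)]
    w=np.array(cv2.minEnclosingCircle(W[:,:2].astype(np.float32))[0]); q=W[:,:2]-w; rr=np.hypot(*q.T); aa=np.arctan2(q[:,1],q[:,0])[rr>33]
    print("wheel in tool",cv2.minEnclosingCircle(W[:,:2].astype(np.float32)),np.median(W[:,2]),"phase",np.degrees(np.angle(np.exp(8j*aa).mean()))/8)
S=(np.array([*tip,0])-st["eef_pos"])@M
print("spindle in tool",S,"shift",S[:2]-w)
E
python3 m.py
```

```text
8.6 [ 411.57600062 -254.59311594  161.38651187] [-1.79986160e+02 -1.87755867e-02 -1.10793433e+01] [-0.31885262 -0.26055126 -0.95346693] 34.0877354077318
pilot ((480.3660583496094, -265.6302795410156), 7.8213791847229) (480.47918701171875, -265.42669677734375) 81.9167351601693
key -28.884945795217696 shoulder 59.141420055122296
wheel in tool ((2.3889427185058594, 1.0783843994140625), 44.78997039794922) 29.19234813661303 phase -0.1522304091550832
wheel in tool ((2.3889427185058594, 1.0783843994140625), 44.78997039794922) 29.17493957052269 phase -0.16705739085079255
spindle in tool [ 69.57605143  -2.34881808 161.40989238] shift [67.18710871 -3.42720248]
```

Emit:
play_rows --pt "1 3 -0.2 0 0" --pt "1 5.5 -0.3 0 0" --pt "1 6.7 -0.3 0 0" --pt "1 6.7 -0.3 1.5 0" --pt "1 6.7 -0.3 3.5 0" --pt "1 6.7 -0.3 4.5 0" --pt "1 6.7 -0.3 4.5 0" --pt "1 6.7 -0.3 4.5 0" --pt "1 6.7 -0.3 4.5 0" --pt "1 6.7 -0.3 4.5 0"

```text
clock: 9.65
eef_pos: [478.1, -264.8, 117.0]
tool_rot: [3.141, -0.001, -0.195]
force: [-0.4, 0.2, -2.0]
width: 33.7
gripper_force: 60.9
```

```bash
python3 - <<'E'
from h import *
s=ctrl.read_state();M=R.from_euler("xyz",s["tool_rot"]).as_matrix()
g=M@[2.4,1.1,0]
print(s["eef_pos"],"resid tool",M.T@(np.array([480.42,-265.55,0])-s["eef_pos"]-g))
E
```

```text
[ 478.08194613 -264.82359322  116.95833652] resid tool [-9.81002603e-02 -8.79835141e-01  1.16961102e+02]
```

Emit:
play_rows --pt "1 0 -0.1 0.4 0" --pt "1 0 -0.1 0.8 0" --pt "1 0 -0.1 1.2 0" --pt "1 0 -0.1 1.4 0" --pt "1 0 -0.1 1.6 0" --pt "1 0 -0.1 1.8 0" --pt "1 0 -0.1 1.8 0"

```text
clock: 10.35
eef_pos: [478.2, -263.7, 98.1]
tool_rot: [3.141, -0.0, -0.195]
force: [0.7, -0.7, -2.9]
width: 34.0
gripper_force: 60.8
```

Emit:
play_rows --pt "1 0 0 0.2 0" --pt "1 0 0 0.4 0" --pt "1 0 0 0.6 0" --pt "1 0 0 0.6 0"

```text
clock: 10.75
eef_pos: [478.2, -263.8, 92.1]
tool_rot: [3.141, -0.0, -0.195]
force: [1.6, -0.9, -2.8]
width: 34.1
gripper_force: 60.8
```

Emit:
play_rows --pt "1 0 0 0.1 0" --pt "1 0 0 0.2 0" --pt "1 0 0 0.2 0" --pt "1 0 0 0.2 0"

```text
clock: 11.15
eef_pos: [478.2, -263.8, 90.5]
tool_rot: [3.141, -0.001, -0.195]
force: [1.3, -0.8, 2.0]
width: 34.3
gripper_force: 61.2
```

Emit:
play_rows --pt "1 0 0 0.1 0" --pt "1 0 0 0.1 0" --pt "1 0 0 0.1 0"

```text
clock: 11.45
eef_pos: [478.3, -263.7, 89.5]
tool_rot: [3.141, -0.001, -0.195]
force: [0.8, 0.1, 5.0]
width: 33.9
gripper_force: 61.5
```

Emit:
play_rows --pt "1 0 0 0.1 0" --pt "1 0 0 0.1 0" --pt "1 0 0 0.1 0"

```text
clock: 11.75
eef_pos: [478.3, -263.8, 88.7]
tool_rot: [3.141, -0.001, -0.195]
force: [1.4, 0.7, 7.0]
width: 34.1
gripper_force: 61.8
```

Emit:
play_rows --pt "1 0 0 0.1 0" --pt "1 0 0 0.1 0" --pt "1 0 0 0.1 0"

```text
clock: 12.05
eef_pos: [478.3, -263.8, 88.4]
tool_rot: [-3.141, -0.001, -0.195]
force: [0.2, 0.8, 13.1]
width: 34.1
gripper_force: 62.5
```

Tabs are resting on the shoulder with about 15 N. Turning toward the keyways.

Emit:
play_rows --pt "1 0 0 0 2" --pt "1 0 0 0 4" --pt "1 0 0 0 6" --pt "1 0 0 0 8" --pt "1 0 0 0 10" --pt "1 0 0 0 10"

```text
clock: 12.65
eef_pos: [478.4, -263.4, 87.5]
tool_rot: [-3.141, -0.001, -0.37]
force: [2.7, -0.1, 4.4]
width: 33.5
gripper_force: 61.5
```

Emit:
play_rows --pt "1 0 0 0 1.5" --pt "1 0 0 0 3" --pt "1 0 0 0 3" --pt "1 0 0 0 3"

```text
clock: 13.05
eef_pos: [478.4, -263.3, 87.2]
tool_rot: [-3.141, -0.0, -0.421]
force: [2.4, 1.0, 3.5]
width: 34.4
gripper_force: 61.4
```

```bash
python3 -c "
from h import *
s=ctrl.read_state();print(s['torque'],s['force'],s['eef_pos'],np.degrees(s['tool_rot']))"
```

```text
[ 0.13295828 -0.81674959 -0.04707564] [2.44901817 1.0485435  3.54441874] [ 478.3855422  -263.27815529   87.20687982] [-1.79971593e+02 -1.05834070e-02 -2.41345350e+01]
```

The force fell and z dropped, so the tabs are entering. I'll centre at about -28.5° and press in small steps.

Emit:
play_rows --pt "1 0 0 0 2" --pt "1 0 0 0 4" --pt "1 0 0 0.1 4" --pt "1 0 0 0.2 4" --pt "1 0 0 0.2 4"

```text
clock: 13.55
eef_pos: [478.3, -263.4, 85.2]
tool_rot: [-3.141, -0.0, -0.491]
force: [3.8, -0.0, 3.5]
width: 34.2
gripper_force: 61.4
```

Emit:
play_rows --pt "1 0 0 0.1 0" --pt "1 0 0 0.2 0" --pt "1 0 0 0.2 0"

```text
clock: 13.85
eef_pos: [478.3, -263.5, 83.3]
tool_rot: [-3.141, -0.0, -0.491]
force: [3.9, 1.0, 3.3]
width: 33.9
gripper_force: 61.4
```

Emit:
play_rows --pt "1 0 0 0.1 0" --pt "1 0 0 0.2 0" --pt "1 0 0 0.2 0"

```text
clock: 14.15
eef_pos: [478.3, -263.5, 81.8]
tool_rot: [-3.141, -0.001, -0.491]
force: [4.0, 2.5, 9.1]
width: 34.2
gripper_force: 62.0
```

Emit:
play_rows --pt "1 0 0 0.1 0" --pt "1 0 0 0.1 0" --pt "1 0 0 0.1 0"

```text
clock: 14.45
eef_pos: [478.3, -263.5, 81.7]
tool_rot: [-3.14, -0.001, -0.491]
force: [2.2, 4.2, 17.6]
width: 34.4
gripper_force: 62.9
```

It stopped 6.7 mm below the shoulder rest with about 20 N: fully home. I'll ease the pressure, release, then retreat.

Emit:
play_rows --pt "1 0 0 -0.15 0" --pt "1 0 0 -0.15 0" --pt "0.7 0 0 -0.15 0" --pt "0.3 0 0 -0.15 0" --pt "0 0 0 -0.15 0" --pt "0 0 0 -0.15 0" --pt "0 0 0 -0.15 0" --pt "0 0 0 -0.15 0"

```text
clock: 15.25
eef_pos: [477.5, -263.6, 81.6]
tool_rot: [3.141, 0.001, -0.492]
force: [0.0, -0.5, -0.1]
width: 85.6
gripper_force: 0.0
```

Emit:
play_rows --pt "0 0 0 -1 0" --pt "0 0 0 -3 0" --pt "0 0 0 -6 0" --pt "0 0 0 -9 0" --pt "0 -3 0 -10 0" --pt "0 -6 0 -10 0" --pt "0 -6 0 -10 0" --pt "0 -6 0 -10 0" --pt "0 -6 0 -10 0"

```text
clock: 16.15
eef_pos: [426.1, -235.7, 182.2]
tool_rot: [3.141, -0.001, -0.491]
force: [0.2, -0.7, 0.1]
width: 85.4
gripper_force: 0.0
```

```bash
python3 - <<'E'
from h import *
st,im,d=shot("wrist","w6.png")
print(st["clock"],st["eef_pos"],st["force"],st["width"])
v,u=np.nonzero(d>0);P=pts("wrist",d,u.astype(float),v.astype(float),st)
r=np.hypot(P[:,0]-480.4,P[:,1]+265.5)
for n,a,b in [("tip",0,3.5),("hubtop",11,13),("disc",24,28),("arms",32,44)]:
    k=(r>a)&(r<b); print(n,np.percentile(P[k,2],[5,25,50,75,95]).round(1))
k=(r>80)&(r<0) 
Q=P[(r<48)&(P[:,2]>46)&(P[:,2]<58)]
print(cv2.minEnclosingCircle(Q[:,:2].astype(np.float32)))
# plane tilt of disc
k=(r>24)&(r<29)&(P[:,2]>46)&(P[:,2]<58); A=np.c_[P[k,:2]-[480.4,-265.5],np.ones(k.sum())]; print("tilt",np.linalg.lstsq(A,P[k,2],rcond=None)[0])
E
```

```text
16.15 [ 426.07069076 -235.74586476  182.18535792] [ 0.20724251 -0.66214106  0.08408479] 85.40513378212125
tip [79.7 80.4 80.9 81.4 81.7]
hubtop [83.7 84.4 84.9 85.3 85.9]
disc [51.6 52.3 52.8 53.2 54. ]
arms [ 37.9  38.7  39.7  53.1 260. ]
((479.1714172363281, -265.3119812011719), 44.8068733215332)
tilt [-1.12937328e-03 -4.10659190e-04  5.27295309e+01]
```

View pics/w6.png

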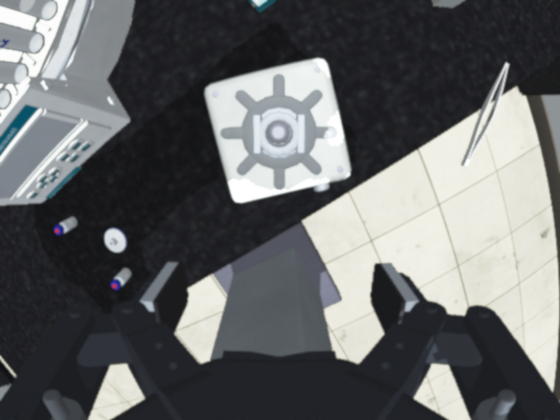

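The wheel shows level at (280,132). Its hub top is 4.0 mm above the spindle tip, which is exactly the fully-home value, and the vials and filter look undisturbed. Handing in.

```bash
python3 -c "
from cell import ctrl
print(ctrl.finish_job())"
```

```text
the job is handed in; nothing more can be done
None
```

The star wheel is keyed onto the spindle, pressed fully home at about 20 N and released; it sits level with its hub top 4 mm above the spindle tip, as it should when home, and I handed the job in at about 16 s.

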